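# Load the battery charger and start it

### The job

Put the two cordless-tool battery packs upright into the two empty bays of the charger, one in each, right down on the bay floors. Then, with both packs home, press the blue, the yellow and the green button, in that order, each fully down and one at a time, letting each spring back up before the next. Leave the packs in their bays and do not disturb the other things on the bench.

Things in the scene. Friction and masses are not known exactly. Their poses are not given: they have to be found in the camera images.
- charger: Two-bay battery charger, fixed, 210 (x) by 250 (y) mm, top 45 mm high; origin at the centre of its underside, x away from the robot (yaw up to 0.25 rad), y left. White key panel on the robot's side (x -105 to -25 mm) with three buttons in a row at x -65, y -75, 0, 75 mm; colours in any order. Behind it two open grey bays, each 114 (x) by 64 (y) by 33 mm deep, centred at x 40, y +57.5 and -57.5 mm.
- bay_left (a point): Centre of the floor of the charger's left (+y) bay, 33 mm below the charger's top; axes as the charger's.
- bay_right (a point): Centre of the floor of the charger's right (-y) bay, 33 mm below the charger's top; axes as the charger's.
- pack_1: Loose battery pack, upright on the bench: black box with red band and red stripe on top, grey end latches; 100 (x) by 50 (y) by 70 mm tall, 0.25 to 0.5 kg; origin at the centre of its underside. Fits a bay with its x along the charger's x, either way round, 7 mm play on each side; home, it stands 37 mm proud. Either pack may go in either bay; one starts on each side of the charger.
- pack_2: Loose battery pack, upright on the bench: black box with red band and red stripe on top, grey end latches; 100 (x) by 50 (y) by 70 mm tall, 0.25 to 0.5 kg; origin at the centre of its underside. Fits a bay with its x along the charger's x, either way round, 7 mm play on each side; home, it stands 37 mm proud. Either pack may go in either bay; one starts on each side of the charger.
- blue_top (a point): Centre of the top face of the blue button (round cap 36 mm across in a black collar 52 mm across and 12 mm high); 20 mm above the charger's top when up, it moves down as it is pressed.
- blue (a joint): Travel of the blue button in m: 0 up, 0.008 fully down. Pressed straight down; it springs back when let go; it starts to move at about 1.2 N and is fully down at about 4 N.
- yellow_top (a point): Centre of the top face of the yellow button (round cap 36 mm across in a black collar 52 mm across and 12 mm high); 20 mm above the charger's top when up, it moves down as it is pressed.
- yellow (a joint): Travel of the yellow button in m: 0 up, 0.008 fully down. Pressed straight down; it springs back when let go; it starts to move at about 1.2 N and is fully down at about 4 N.
- green_top (a point): Centre of the top face of the green button (round cap 36 mm across in a black collar 52 mm across and 12 mm high); 20 mm above the charger's top when up, it moves down as it is pressed.
- green (a joint): Travel of the green button in m: 0 up, 0.008 fully down. Pressed straight down; it springs back when let go; it starts to move at about 1.2 N and is fully down at about 4 N.
- sanding_block: Loose dark rubber sanding block, 120 by 60 by 25 mm; origin at the centre of its underside. Bystander.
- tape_roll: Loose roll of orange tape lying flat, 100 mm across, 25 mm high; origin at the centre of its underside. Bystander.
- clip_tub: Loose open white tub, 110 mm across, 90 mm high; origin at the centre of its underside. Bystander.
Mind the look-alikes: they are no part of the job. What is shaped like the pack_1 but pink or white is not meant.

How it is judged:
By the outcome, as a careful person would: the job done as asked, in the order asked, and still so for the second after the job is handed in, with the robot touching nothing.
It also fails if it takes over 58 s, if anything falls off the work surface, if the arm or the gripper's body presses on something with over 40 N, if the wrist force passes 120 N, or if a joint passes its speed limit or range.

### The arm

A 6-joint arm with a two-finger parallel gripper is mounted at the origin on the work surface. World frame = base frame: x ahead of the robot, y to its left, z up, the work surface at z = 0. Lengths are in m, angles in degrees, forces in N, time in s.
With the tool pointing down it reaches from about 0.35 to 0.775 m from the base axis. Payload 5.5 kg.
Tool frame: the origin (TCP) lies on the centre line of the jaws, within the pads' length; the fingertips stand 22 mm ahead of it and the grasp point (between the pads) lies 3 mm ahead of it (arm.nose_length is the distance from the TCP to the fingertips, in m); y points along the fingers, z is the direction in which the jaws open and shut, and the axes are right-handed (so a half turn about y gives the same grasp; the last joint's range is limited). The gripper opens to 85 mm and grips with 20 to 120 N. Pads are 22 mm wide; open, the fingers measure 114 mm over their backs; the gripper's body (76 mm by 85 mm) begins 54 mm behind the grasp point. The pads swing forward as they close: fully open they stand 13 mm farther back than shut.
Start: joints at [59.668, 17.945, 2.641, 74.691, 0, 82.002], TCP at [0.219, 0.532, 0.253] pointing down, gripper open.
Joint ranges: [-158.12, 158.12], [-49.38, 96.58], [-58.88, 72.47], [-126.05, 133.96], [-84.25, 85.87], [-180, 180]. Speed limits (degrees/s): [147.25, 147.25, 180, 180, 180, 180].

### API

Orientations are given as [roll, pitch, yaw] about the fixed x, y, z axes, in that order (R = Rz(yaw) Ry(pitch) Rx(roll)).
In Python, from station import arm, viewer, close_job gives the robot as it stands.
- The arm moves only by the tool carry_out, never from a script. Its argument "motion" is text: rows parted by semicolons, each of 5 numbers parted by spaces: the shift along the tool's x, y, z in m, then the turn about the tool's y in degrees, then the closure, from 0 (fully open) to 1 (shut). A call has exactly 10 rows; each row shifts and turns the commanded pose from where the row before left it, along the tool's axes as they then stand; what a row does not reach is not made up. A row lasts 1/8 s, in which the tool goes at most 62.5 mm and 10.7 degrees, less where a joint would pass 70% of its speed; a pose out of reach is approached as far as the arm can. A call with a gripper value outside its range is refused whole. The fingers move at their own pace and stop on an object; "squeeze" is the grip in N (left out, the last holds). Time passes only in rows, so rows that do not move let the fingers close, or fill a call up. It gives the time, the measured TCP pose, the force and the opening at its end, in the units of the state.
- arm.get_obs(): the state, without advancing time (a new reading comes with each control period).
- viewer.capture(name): name is "scene" or "top" or "wrist"; returns the picture (420x560x3 uint8, red, green, blue); there is no depth.
- viewer.camera_info(name): a dict with "fx", "fy", "cx", "cy" (pixels), "R" (3x3) and "t" (3): a world point X has camera coordinates R X + t; the wrist camera has in their place "mount" (4x4, takes a point from camera to tool coordinates, whose origin is the TCP and whose axes are the tool frame's). Camera axes: x right, y down, z forward; pixel columns grow to the right and rows downward; lengths in m; the calibration is good to about 2 mm. The wrist camera is an equidistant fisheye: a pixel r from the principal point sees the ray r / f radians off the axis. A picture is of the moment at which its call begins: read the wrist's pose just before it. camera_info takes no time and is no camera call.
- close_job(): hands the job in, once; it reports no verdict.
Trained networks look in the newest picture that a camera, given by its name, has taken for a name from the list of things; names that differ only in an ending like _2 or _b are one class to them, and where a whole thing is asked for, a point or a joint stands for the part that bears it (a point fixed in the world has none). Each returns a list of dicts, best first, with "confidence" (0 to 1); they miss things now and then, are a little off and sometimes report something else, mostly with a low value. They report only what shows in the picture. A call takes as long as a camera call. They do not tell look-alikes from the thing itself.
- viewer.masks_of(target, camera): "pixels" (420x560 bool, what is visible of it) and "location" ([column, row] in pixels, amid what is visible of it).
The state is a dict: "clock": time; "joint_pos": joint angles; "dq": joint speeds; "joint_torque": joint torques, N m; "ee_pos": TCP position; "orientation": TCP orientation; "wrist_force": force on the tool from outside, world axes, zero at the start; "ft_torque": the same for the moment, N m; "width": finger opening in m.
Only numpy, scipy, OpenCV 4.12 (cv2) and the standard library are available. Lean on these libraries where they do the work, as an engineer would, in place of code of your own. Each camera call takes 0.05 s, during which the arm holds its last target. There are 200 camera calls.

## Working session

There is one attempt and no reset: what is moved stays moved. The work goes in short steps, Python scripts to look and compute and a tool call to move; the robot and the scene stay as the last step left them, time stands still between calls to the robot, and variables do not carry over. Pictures are saved under pics/ and viewed, about 8 in all and at most 12, crops included, and the job is handed in when it is done.

Besides the shell and the picture viewer there is one more tool, called in YAML: its name, and indented under it one key for each argument. carry_out: Moves the arm, as the interface text tells. Its arguments: {"type":"object","properties":{"motion":{"type":"string"},"squeeze":{"type":"number"}},"required":["motion"]}

```bash
ls; mkdir -p pics
python3 - <<'E'
from station import arm, viewer
import cv2, numpy as np
o=arm.get_obs(); print({k:np.round(v,3).tolist() for k,v in o.items()})
for n in ("scene","top"):
    p=viewer.capture(n); cv2.imwrite(f"pics/{n}0.png",p[:,:,::-1])
    i=viewer.camera_info(n); print(n,{k:np.round(v,3).tolist() for k,v in i.items()})
i=viewer.camera_info("wrist"); print({k:np.round(v,3).tolist() for k,v in i.items()})
for t in ["charger","pack_1","blue_top","yellow_top","green_top","clip_tub","tape_roll","sanding_block"]:
    for m in viewer.masks_of(t,"top"): print(t,round(m["confidence"],2),np.round(m["location"]),m["pixels"].sum())
E
```

```text
pics
{'clock': 0.0, 'joint_pos': [59.668, 17.991, 2.576, 74.691, 0.0, 82.001], 'dq': [0.014, -0.019, -0.094, 0.085, -0.058, -0.034], 'joint_torque': [0.0, -48.062, 29.854, 0.02, 0.0, -0.0], 'ee_pos': [0.218, 0.531, 0.252], 'orientation': [-90.105, 0.015, -22.332], 'wrist_force': [0.224, 0.043, -0.083], 'ft_torque': [-0.025, 0.016, 0.02], 'width': 0.085}
scene {'fx': 445.703, 'fy': 445.703, 'cx': 275.078, 'cy': 208.85, 'R': [[0.526, 0.85, 0.014], [0.689, -0.417, -0.594], [-0.499, 0.322, -0.805]], 't': [-0.242, -0.316, 1.661]}
top {'fx': 545.925, 'fy': 545.925, 'cx': 276.094, 'cy': 208.921, 'R': [[-0.027, -1.0, 0.014], [-0.986, 0.025, -0.166], [0.166, -0.018, -0.986]], 't': [-0.012, 0.526, 1.452]}
{'fx': 325.192, 'fy': 325.192, 'cx': 279.661, 'cy': 212.52, 'mount': [[0.001, 0.964, 0.266, -0.067], [-0.001, -0.266, 0.964, -0.121], [1.0, -0.001, 0.0, 0.001], [0.0, 0.0, 0.0, 1.0]]}
charger 0.67 [258. 191.] 6238
pack_1 0.88 [371. 244.] 895
pack_1 0.83 [146. 217.] 941
pack_1 0.82 [423. 254.] 933
pack_1 0.78 [402. 200.] 870
yellow_top 0.7 [264. 215.] 93
green_top 0.53 [236. 222.] 144
clip_tub 0.72 [124. 295.] 1545
clip_tub 0.58 [237. 223.] 111
tape_roll 0.59 [155. 138.] 525
tape_roll 0.54 [292. 212.] 135
sanding_block 0.92 [370. 151.] 954
```

Run:
```python
import cv2
p=cv2.imread("pics/top0.png")[110:340,90:460]
cv2.imwrite("pics/top0c.png",cv2.resize(p,None,fx=2.1,fy=2.1,interpolation=cv2.INTER_CUBIC))
```

```text
(no output)
```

View pics/top0c.png

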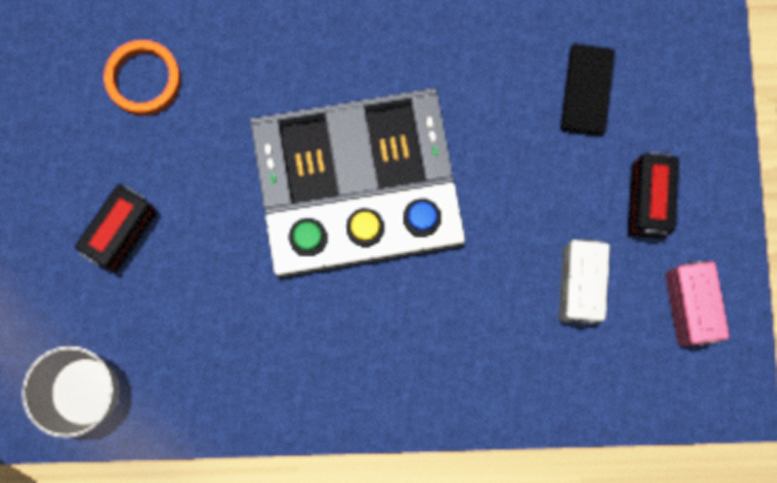

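View pics/scene0.png

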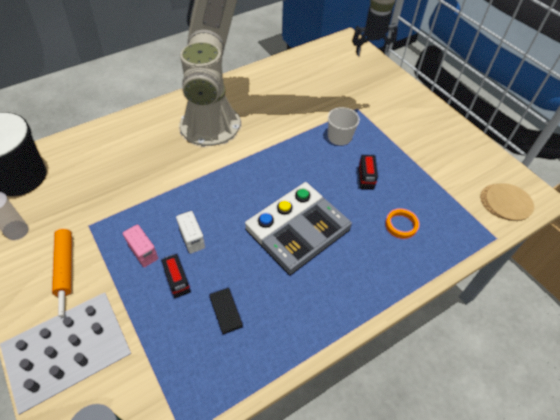

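The top view shows four pack-shaped things: red-striped black packs at about (146,217) and (402,200), plus a white look-alike at (371,244) and a pink one at (423,254). I choose the two black/red ones. The buttons are green (236,222), yellow (264,217) and blue (291,212), and the bays lie behind them.

```bash
cat > h.py <<'E'
import numpy as np, cv2
from scipy.spatial.transform import Rotation as Ro
from station import arm, viewer
def pose(o):
    return Ro.from_euler("xyz",o["orientation"],degrees=True).as_matrix(), np.array(o["ee_pos"])
def back(uv,z,cam,o=None):
    """pixels (N,2) -> world points on plane z"""
    i=viewer.camera_info(cam); uv=np.atleast_2d(np.asarray(uv,float))
    d=np.c_[(uv[:,0]-i["cx"])/i["fx"],(uv[:,1]-i["cy"])/i["fy"]]
    if cam=="wrist":
        r=np.linalg.norm(d,axis=1,keepdims=True); r=np.maximum(r,1e-9)
        d=np.c_[d/r*np.sin(r),np.cos(r)]
        R,p=pose(o); M=np.array(i["mount"]); d=d@(R@M[:3,:3]).T; c=R@M[:3,3]+p
    else:
        R=np.array(i["R"]); d=np.c_[d,np.ones(len(d))]@R; c=-R.T@np.array(i["t"])
    return c+d*((z-c[2])/d[:,2])[:,None]
HUE={"red":[(0,8),(172,180)],"yellow":[(22,34)],"green":[(50,85)],"blue":[(104,112)]}
def blobs(img,col,amin=30,s=120,v=90):
    h=cv2.cvtColor(img,cv2.COLOR_RGB2HSV); m=np.zeros(h.shape[:2],np.uint8)
    for a,b in HUE[col]: m|=cv2.inRange(h,(a,s,v),(b,255,255))
    n,l,st,c=cv2.connectedComponentsWithStats(m)
    return sorted([(st[k,4],c[k],l==k) for k in range(1,n) if st[k,4]>=amin],key=lambda t:-t[0])
def rect(mask,z,cam,o=None):
    """min-area rectangle of a mask laid on plane z: centre, sides mm, yaw of long side"""
    c=max(cv2.findContours(mask.astype(np.uint8),0,1)[0],key=len)[:,0]
    w=back(c,z,cam,o)[:,:2]; q=cv2.boxPoints(cv2.minAreaRect((w*1000).astype(np.float32)))
    e=[q[1]-q[0],q[2]-q[1]]; e.sort(key=np.linalg.norm)
    y=np.degrees(np.arctan2(e[1][1],e[1][0])); y=(y+90)%180-90
    return np.round(q.mean(0)/1000,4), np.round([np.linalg.norm(e[1]),np.linalg.norm(e[0])]), round(float(y),1)
E
python3 - <<'E'
from h import *
img=viewer.capture("top")
for a,c,m in blobs(img,"red"): print("red",a,c.round(1),rect(m,.07,"top"))
B={}
for k in ("blue","yellow","green"):
    for a,c,m in blobs(img,k,40,150,100)[:4]: print(k,a,c.round(1),back(c,.065,"top")[0].round(4))
for t in ("clip_tub","sanding_block","tape_roll"):
    for m in viewer.masks_of(t,"top"): print(t,back(m["location"],.03,"top")[0].round(3))
for uv in ((371,244),(423,254)): print(back(uv,.035,"top")[0].round(3))
o=arm.get_obs();print(pose(o)[0].round(3))
E
```

```text
red 245 [142.4 216.6] (array([0.5096, 0.3335], dtype=float32), array([73., 24.], dtype=float32), -34.1)
red 229 [403.5 200.9] (array([ 0.535 , -0.3704], dtype=float32), array([73., 23.], dtype=float32), -7.0)
blue 146 [290.7 212.2] [ 0.5122 -0.0641  0.065 ]
yellow 103 [263.9 216.5] [0.5023 0.0086 0.065 ]
clip_tub [0.3   0.388 0.03 ]
sanding_block [ 0.682 -0.301  0.03 ]
tape_roll [0.738 0.319 0.03 ]
[ 0.424 -0.282  0.035]
[ 0.393 -0.423  0.035]
[[ 0.925  0.     0.38 ]
 [-0.38   0.     0.925]
 [ 0.    -1.     0.   ]]
```

carry_out:
  motion: "0.05 0.006 -0.01 0 0;0.05 0.006 -0.01 0 0;0.05 0.006 -0.01 0 0;0.05 0.006 -0.01 0 0;0.05 0.006 -0.01 0 0;0.05 0.006 -0.01 0 0;0.045 0.006 -0.012 0 0;0 0 0 6 0;0 0 0 5.8 0;0 0 0 0 0"
  squeeze: 50

```text
clock: 1.95
ee_pos: [0.5105, 0.334, 0.2112]
orientation: [-90.0, 0.0, -34.1]
wrist_force: [0.3, 0.2, 0.0]
width: 0.0855
```

```bash
cat >> h.py <<'E'
def head(o):
    R,p=pose(o); return np.degrees(np.arctan2(R[1,0],R[0,0]))
def plan(o,xy,z,yaw):
    """tool-axis shift (before turning) and turn about tool y to reach; yaw of tool x, modulo 180"""
    R,p=pose(o); d=R.T@(np.array([*xy,z])-p); t=(head(o)-yaw+90)%180-90
    print("shift",d.round(4),"turn",round(t,1),"tcp",p.round(4),"rpy",np.round(o["orientation"],2),"head",round(head(o),1))
E
python3 - <<'E'
from h import *
o=arm.get_obs(); img=viewer.capture("wrist"); cv2.imwrite("pics/w1.png",img[:,:,::-1])
print(o["clock"])
for a,c,m in blobs(img,"red",100)[:3]:
    r=rect(m,.07,"wrist",o); print(a,c.round(1),r); plan(o,r[0],.062,r[2])
E
```

```text
1.95
2015 [276.7 205.4] (array([0.5089, 0.3332], dtype=float32), array([71., 21.], dtype=float32), -34.1)
shift [-0.0008  0.1492 -0.0015] turn 0.0 tcp [0.5105 0.334  0.2112] rpy [-9.00e+01  1.00e-02 -3.41e+01] head -34.1
280 [331.5 320. ] (array([0.6335, 0.3104], dtype=float32), array([53., 13.], dtype=float32), -76.2)
shift [0.1151 0.1492 0.0494] turn 42.1 tcp [0.5105 0.334  0.2112] rpy [-9.00e+01  1.00e-02 -3.41e+01] head -34.1
```

View pics/w1.png

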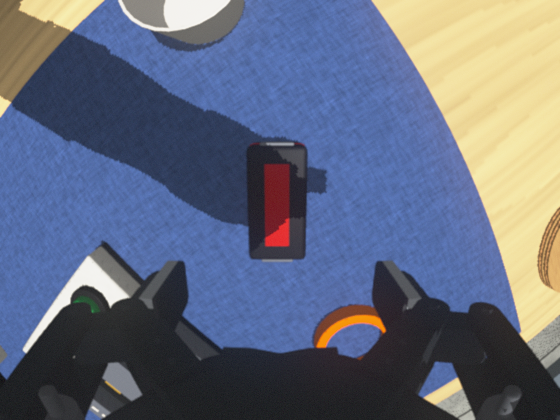

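The wrist view shows the left pack, black with a red stripe, at (277,205), centred between the jaws. No look-alike is near it.

carry_out:
  motion: "-0.001 0.05 -0.0015 0 0;0 0.05 0 0 0;0 0.035 0 0 0;0 0.016 0 0 0;0 0 0 0 0;0 0 0 0 1;0 0 0 0 1;0 0 0 0 1;0 0 0 0 1;0 0 0 0 1"
  squeeze: 60

```text
clock: 3.25
ee_pos: [0.5098, 0.334, 0.0623]
orientation: [-89.8, -0.1, -34.1]
wrist_force: [-0.6, 0.3, 6.9]
width: 0.0491
```

Run:
```python
from h import *
o=arm.get_obs(); print(o["clock"],o["width"]); plan(o,(0.5986,0.0798),.16,7.75)
```

```text
3.25 0.04912025596253303
shift [ 0.2163 -0.0978 -0.1603] turn -41.9 tcp [0.5098 0.334  0.0623] rpy [-89.84  -0.1  -34.13] head -34.1
```

carry_out:
  motion: "0 -0.05 0 0 1;0 -0.06 0 0 1;0.0433 0 -0.032 0 1;0.0433 0 -0.032 0 1;0.0433 0 -0.032 0 1;0.0433 0 -0.032 0 1;0.0433 0 -0.032 0 1;0 0 0 -10.5 1;0 0 0 -10.5 1;0 0 0 -10.5 1"

```text
clock: 4.5
ee_pos: [0.5976, 0.0792, 0.1699]
orientation: [-90.0, 0.1, -2.3]
wrist_force: [-0.3, 0.4, -3.0]
width: 0.0492
```

carry_out:
  motion: "0 0 0 -10.4 1;0 0 0 0 1;0 0 0 0 1;0 0 0 0 1;0 0 0 0 1;0 0 0 0 1;0 0 0 0 1;0 0 0 0 1;0 0 0 0 1;0 0 0 0 1"

```text
clock: 5.75
ee_pos: [0.598, 0.0796, 0.1703]
orientation: [-90.0, -0.0, 7.8]
wrist_force: [-1.0, 0.0, -3.6]
width: 0.0487
```

Run:
```python
from h import *
o=arm.get_obs(); img=viewer.capture("wrist"); cv2.imwrite("pics/w2.png",img[:,:,::-1]); print(o["clock"],o["width"])
plan(o,(0.5986,0.0798),.16,7.75)
for k in ("blue","yellow","green"):
    for a,c,m in blobs(img,k,150,150,80)[:3]: print(k,a,c.round(1),back(c,.065,"wrist",o)[0].round(4))
t=viewer.capture("top")
for a,c,m in blobs(t,"red"): print("top red",a,c.round(1))
```

```text
5.75 0.04870676540668737
shift [0.0006 0.0103 0.0001] turn 0.0 tcp [0.598  0.0796 0.1703] rpy [-90.    -0.     7.77] head 7.8
blue 1445 [105.  83.] [ 0.5108 -0.064   0.065 ]
yellow 1977 [198.8  71.7] [0.5002 0.0107 0.065 ]
top red 225 [403.5 201. ]
```

View pics/w2.png

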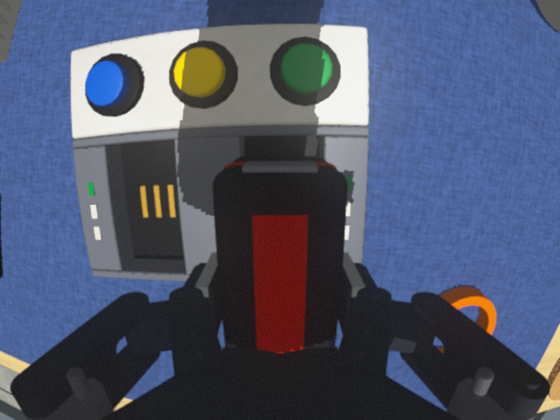

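The held pack hangs over the left bay. The blue cap is at (105,83), yellow at (199,72) and green at (306,69). The free right bay, with its gold contacts, is at about (155,200).

Run:
```python
from h import *
o=arm.get_obs(); img=cv2.imread("pics/w2.png")[:,:,::-1].copy()
hsv=cv2.cvtColor(img,cv2.COLOR_RGB2HSV); C={}
for k,(u,v) in {"blue":(110,84),"yellow":(205,75),"green":(306,69)}.items():
    h=int(hsv[v,u,0]); m=np.zeros((420,560),np.uint8); cv2.circle(m,(u,v),34,255,-1)
    m&=cv2.inRange(hsv,(h-9,110,60),(h+9,255,255)); c=max(cv2.findContours(m,0,1)[0],key=len)
    e=cv2.minEnclosingCircle(cv2.convexHull(c)); C[k]=back(e[0],.065,"wrist",o)[0][:2]; print(k,hsv[v,u],np.round(e[0],1),round(e[1],1),C[k].round(4))
d=C["green"]-C["blue"]; print("len",np.hypot(*d),"yaw",np.degrees(np.arctan2(-d[0],d[1])))
y=np.arctan2(-d[0],d[1]); X=np.array([np.cos(y),np.sin(y)]);Y=np.array([-X[1],X[0]])
c=sum(C.values())/3+.065*X; print("centre",c.round(4),"L",(c+.04*X+.0575*Y).round(4),"R",(c+.04*X-.0575*Y).round(4))
print("panel edge px->", [((back(p,.045,"wrist",o)[0][:2]-c)@np.c_[X,Y]).round(4) for p in ((73,141),(368,130),(72,50),(368,28),(91,276))])
m=[b for b in blobs(img,"red",300,120,60)][0][2]; print(rect(m,.178,"wrist",o))
```

```text
blue [108 206 227] [106.9  83.8] 24.3 [ 0.5115 -0.062 ]
yellow [ 25 204 141] [199.   72.4] 26.4 [0.5007 0.0109]
green [ 67 108  99] [302.1  65.2] 22.6 [0.4879 0.0813]
len 0.14524120637688107 yaw 9.327560263188687
centre [0.5642 0.0206] L [0.5943 0.0838] R [ 0.613  -0.0297]
panel edge px-> [array([-0.0252, -0.1233]), array([-0.0196,  0.1234]), array([-0.1065, -0.1213]), array([-0.101 ,  0.1259]), array([ 0.1021, -0.1288])]
(array([0.5949, 0.0803], dtype=float32), array([63., 21.], dtype=float32), 7.7)
```

```bash
cat >> h.py <<'E'
def rigid(m,w):
    """yaw and origin of model points m seen at world points w"""
    a=m-m.mean(0);b=w-w.mean(0); y=np.arctan2((a[:,0]*b[:,1]-a[:,1]*b[:,0]).sum(),(a*b).sum())
    R=np.array([[np.cos(y),-np.sin(y)],[np.sin(y),np.cos(y)]]); c=w.mean(0)-R@m.mean(0)
    print("res mm",((w-c-m@R.T)*1000).round(1).tolist()); return np.degrees(y),c,R
E
python3 - <<'E'
from h import *
o=arm.get_obs()
b=back([(106.9,83.8),(199.5,72.2),(305.5,68.8)],.065,"wrist",o)[:,:2]
e=back([(73,141),(368,130),(72,50),(368,28),(91,276)],.045,"wrist",o)[:,:2]
m=np.array([(-65,-75),(-65,0),(-65,75),(-25,-125),(-25,125),(-105,-125),(-105,125),(105,-125)])/1e3
for s in (slice(0,3),slice(0,8)):
    y,c,R=rigid(m[s],np.r_[b,e][s]); print(round(y,2),c.round(4),"L",(c+R@[.04,.0575]).round(4),"R",(c+R@[.04,-.0575]).round(4))
t=back([(290.7,212.2),(263.9,216.5),(235.8,222.3)],.065,"top")[:,:2]
y,c,R=rigid(m[:3],t); print("top",round(y,2),c.round(4),"L",(c+R@[.04,.0575]).round(4))
E
```

```text
res mm [[-0.1, 1.1], [-0.1, 0.2], [0.2, -1.3]]
8.32 [0.565  0.0204] L [0.5963 0.0831] R [ 0.6129 -0.0307]
res mm [[-0.0, 1.0], [-0.6, 0.0], [-0.8, -1.5], [1.3, 1.9], [1.2, -1.3], [0.0, 1.7], [-0.3, -1.1], [-0.9, -0.7]]
7.89 [0.5656 0.0201] L [0.5973 0.0826] R [ 0.6131 -0.0313]
res mm [[-0.6, 0.4], [1.3, -1.1], [-0.7, 0.7]]
top 9.1 [0.5653 0.0199] L [0.5957 0.083 ]
```

carry_out:
  motion: "-0.001 0.02 0.0035 -0.3 1;0 0.03 0 0 1;0 0.01 0 0 1;0 0 0 0 1;0 0.01 0 0 1;0 0.01 0 0 1;0 0.006 0 0 1;0 0 0 0 1;0 0 0 0 1;0 0 0 0 1"

```text
clock: 7.1
ee_pos: [0.5969, 0.083, 0.0847]
orientation: [-90.0, -0.0, 8.1]
wrist_force: [0.8, 0.9, -4.4]
width: 0.0491
```

carry_out:
  motion: "0 0.006 0 0 1;0 0.005 0 0 1;0 0 0 0 1;0 0 0 0 0;0 0 0 0 0;0 0 0 0 0;0 0 0 0 0;0 -0.03 0 0 0;0 -0.06 0 0 0;0 -0.04 0 0 0"

```text
clock: 8.35
ee_pos: [0.5972, 0.083, 0.2059]
orientation: [-90.0, -0.1, 8.1]
wrist_force: [0.2, -0.3, 0.5]
width: 0.0855
```

Run:
```python
from h import *
o=arm.get_obs(); print(o["clock"],o["width"]); plan(o,(0.535,-0.3704),.2,-7)
img=viewer.capture("top")
for a,c,m in blobs(img,"red"): print("red",a,c.round(1),rect(m,.082,"top"),rect(m,.07,"top"))
img=viewer.capture("wrist")
for a,c,m in blobs(img,"red",200)[:2]: print("wr",a,c.round(1),rect(m,.082,"wrist",o),rect(m,.094,"wrist",o))
```

```text
8.35 0.08548965513178212
shift [-0.1252  0.0057 -0.4401] turn 15.1 tcp [0.5972 0.083  0.2059] rpy [-90.01  -0.14   8.07] head 8.1
red 225 [403.5 201. ] (array([ 0.5327, -0.3673], dtype=float32), array([72., 22.], dtype=float32), -7.0) (array([ 0.5349, -0.3704], dtype=float32), array([73., 23.], dtype=float32), -7.0)
wr 2198 [280.2 204.9] (array([0.5928, 0.0835], dtype=float32), array([69., 21.], dtype=float32), 8.6) (array([0.5897, 0.083 ], dtype=float32), array([65., 20.], dtype=float32), 8.6)
```

carry_out:
  motion: "-0.0157 0 -0.055 0 0;-0.0157 0 -0.055 0 0;-0.0157 0 -0.055 0 0;-0.0157 0 -0.055 0 0;-0.0157 0 -0.055 0 0;-0.0157 0 -0.055 0 0;-0.0157 0 -0.055 0 0;-0.0153 0 -0.055 0 0;0 0 0 7.5 0;0 0 0 7.6 0"

```text
clock: 9.7
ee_pos: [0.5335, -0.3713, 0.2017]
orientation: [-89.9, 0.1, -7.4]
wrist_force: [0.2, 1.5, -0.1]
width: 0.0853
```

carry_out:
  motion: "0 0 0 0 0;0 0 0 0 0;0 0 0 0 0;0 0 0 0 0;0 0 0 0 0;0 0 0 0 0;0 0 0 0 0;0 0 0 0 0;0 0 0 0 0;0 0 0 0 0"

```text
clock: 10.95
ee_pos: [0.5343, -0.3703, 0.2032]
orientation: [-90.0, 0.0, -7.0]
wrist_force: [-1.2, 1.2, -0.4]
width: 0.0851
```

Run:
```python
from h import *
o=arm.get_obs(); img=viewer.capture("wrist"); cv2.imwrite("pics/w3.png",img[:,:,::-1]); print(o["clock"])
for a,c,m in blobs(img,"red",200)[:2]: 
    r=rect(m,.07,"wrist",o); print("wr",a,c.round(1),r); plan(o,r[0],.0605,r[2])
```

```text
10.95
wr 2097 [277.7 207.7] (array([ 0.5342, -0.3704], dtype=float32), array([70., 21.], dtype=float32), -7.8)
shift [-1.000e-04  1.427e-01 -1.000e-04] turn 0.8 tcp [ 0.5343 -0.3703  0.2032] rpy [-89.99   0.    -7.04] head -7.0
```

View pics/w3.png

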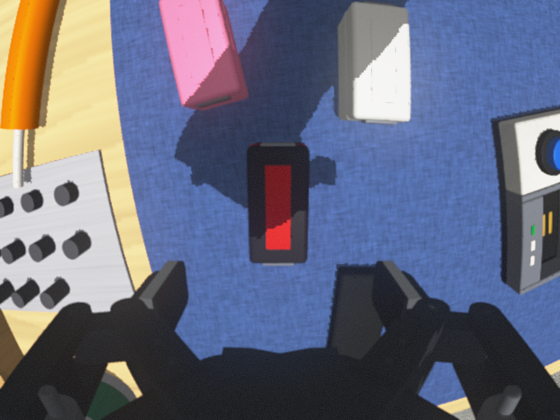

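The black/red right pack is at (278,208), centred between the jaws. The pink (205,50) and white (375,60) look-alikes and the sanding block (360,310) are clear of the fingers.

carry_out:
  motion: "0 0.05 0 0.8 0;0 0.05 0 0 0;0 0.03 0 0 0;0 0.012 0 0 0;0 0 0 0 0;0 0 0 0 1;0 0 0 0 1;0 0 0 0 1;0 0 0 0 1;0 0 0 0 1"
  squeeze: 60

```text
clock: 12.25
ee_pos: [0.5353, -0.3713, 0.0632]
orientation: [-90.1, -0.2, -7.8]
wrist_force: [-0.9, -0.4, 5.2]
width: 0.0494
```

Run:
```python
from h import *
o=arm.get_obs(); print(o["clock"],o["width"]); plan(o,(0.612,-0.031),.18,8.3)
```

```text
12.25 0.0493860322343944
shift [ 0.0299 -0.1174  0.3473] turn -16.1 tcp [ 0.5353 -0.3713  0.0632] rpy [-90.11  -0.17  -7.84] head -7.8
```

carry_out:
  motion: "0 -0.05 0 0 1;0 -0.06 0 0 1;0.005 0 0.058 0 1;0.005 0 0.058 0 1;0.005 0 0.058 0 1;0.005 0 0.058 0 1;0.005 0 0.058 0 1;0.005 0 0.057 0 1;0 0 0 -8 1;0 0 0 -8.1 1"

```text
clock: 13.5
ee_pos: [0.611, -0.029, 0.1709]
orientation: [-90.0, 0.1, 8.7]
wrist_force: [-0.4, 0.4, -2.3]
width: 0.0488
```

carry_out:
  motion: "0 0 0 0 1;0 0 0 0 1;0 0 0 0 1;0 0 0 0 1;0 0 0 0 1;0 0 0 0 1;0 0 0 0 1;0 0 0 0 1;0 0 0 0 1;0 0 0 0 1"

```text
clock: 14.75
ee_pos: [0.6114, -0.0306, 0.1713]
orientation: [-90.0, -0.0, 8.3]
wrist_force: [-0.2, -0.1, -2.0]
width: 0.049
```

Run:
```python
from h import *
o=arm.get_obs(); img=viewer.capture("wrist"); cv2.imwrite("pics/w4.png",img[:,:,::-1]); print(o["clock"],o["width"])
plan(o,(0.613,-0.031),.085,8.2)
for a,c,m in blobs(img,"red",200,120,60)[:3]: print(a,c.round(1),rect(m,.082,"wrist",o),rect(m,.177,"wrist",o))
```

```text
14.75 0.04903124221951805
shift [ 0.0015  0.0863 -0.0006] turn 0.1 tcp [ 0.6114 -0.0306  0.1713] rpy [-9.00e+01 -1.00e-02  8.27e+00] head 8.3
7362 [279.4 278.1] (array([ 0.6606, -0.0224], dtype=float32), array([121.,  38.], dtype=float32), 8.8) (array([ 0.6084, -0.03  ], dtype=float32), array([66., 21.], dtype=float32), 8.8)
2329 [435.2 225. ] (array([0.5974, 0.0845], dtype=float32), array([72., 22.], dtype=float32), 8.1) (array([0.5737, 0.0286], dtype=float32), array([39., 12.], dtype=float32), 8.1)
370 [390.9 219.9] (array([0.5973, 0.0474], dtype=float32), array([81.,  4.], dtype=float32), 9.1) (array([0.5737, 0.0083], dtype=float32), array([45.,  2.], dtype=float32), 9.1)
```

View pics/w4.png

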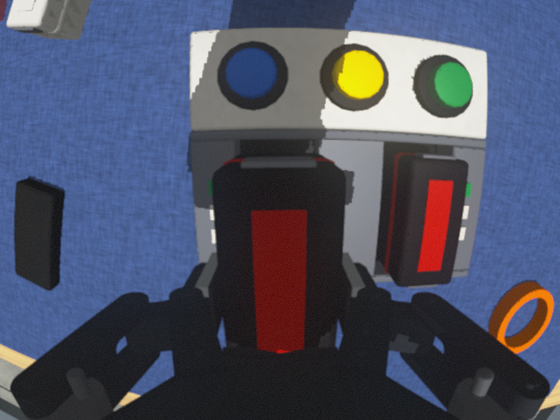

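Pack 1 sits in the left bay, with its stripe at (435,225). Pack 2 hangs square over the right bay.

carry_out:
  motion: "0.0015 0.02 -0.0005 0 1;0 0.03 0 0 1;0 0.01 0 0 1;0 0 0 0 1;0 0.01 0 0 1;0 0.01 0 0 1;0 0.006 0 0 1;0 0 0 0 1;0 0 0 0 1;0 0 0 0 1"

```text
clock: 16.05
ee_pos: [0.6132, -0.0309, 0.0857]
orientation: [-90.0, -0.0, 8.3]
wrist_force: [-0.0, -0.3, -3.5]
width: 0.0488
```

carry_out:
  motion: "0 0.006 0 0 1;0 0.0055 0 0 1;0 0 0 0 1;0 0 0 0 0;0 0 0 0 0;0 0 0 0 0;0 0 0 0 0;0 -0.03 0 0 0;0 -0.06 0 0 0;-0.02 -0.04 0 0 0"

```text
clock: 17.3
ee_pos: [0.5946, -0.0339, 0.2062]
orientation: [-90.1, -0.2, 8.3]
wrist_force: [-0.5, -0.3, 0.3]
width: 0.0854
```

carry_out:
  motion: "-0.05 0 0.02 0 0.5;-0.02 0 0.02 0 1;0 0 0 0 1;0 0 0 0 1;0 0 0 0 1;0 0 0 0 1;0 0 0 0 1;0 0 0 0 1;0 0 0 0 1;0 0 0 0 1"

```text
clock: 18.55
ee_pos: [0.5181, -0.0042, 0.2038]
orientation: [-90.0, -0.0, 8.3]
wrist_force: [0.1, -0.3, -0.3]
width: 0.0003
```

Run:
```python
from h import *
o=arm.get_obs(); img=viewer.capture("wrist"); cv2.imwrite("pics/w5.png",img[:,:,::-1]); print(o["clock"],o["width"])
for a,c,m in blobs(img,"red",200,120,60)[:3]: print(a,c.round(1),rect(m,.082,"wrist",o))
for k in ("blue","yellow","green"):
    for a,c,m in blobs(img,k,300,130,60)[:3]: print(k,a,c.round(1),back(c,.065,"wrist",o)[0].round(4))
s=viewer.capture("scene")[150:300,210:390]; cv2.imwrite("pics/s5.png",cv2.resize(s,None,fx=3,fy=3,interpolation=cv2.INTER_CUBIC)[:,:,::-1])
a=cv2.imread("pics/w5.png"); b=cv2.imread("pics/s5.png"); k=np.zeros((420,800,3),np.uint8)
k[:300,:400]=cv2.resize(a,(400,300)); k[:333,400:]=cv2.resize(b,(400,333)); cv2.imwrite("pics/c5.png",k)
```

```text
18.55 0.00025488336402153304
576 [230.5 286.4] (array([ 0.5898, -0.0339], dtype=float32), array([27., 21.], dtype=float32), 8.0)
444 [367.8 284.4] (array([0.5728, 0.0808], dtype=float32), array([22., 22.], dtype=float32), 7.1)
blue 4349 [ 54.3 223.4] [ 0.5662 -0.2245  0.065 ]
blue 4283 [528.6 220.2] [0.4938 0.2569 0.065 ]
blue 1674 [425.2  25.2] [0.3418 0.0963 0.065 ]
yellow 1504 [298.6 187.5] [0.4997 0.0098 0.065 ]
green 1152 [387.9 189.2] [0.4895 0.0851 0.065 ]
```

View pics/c5.png

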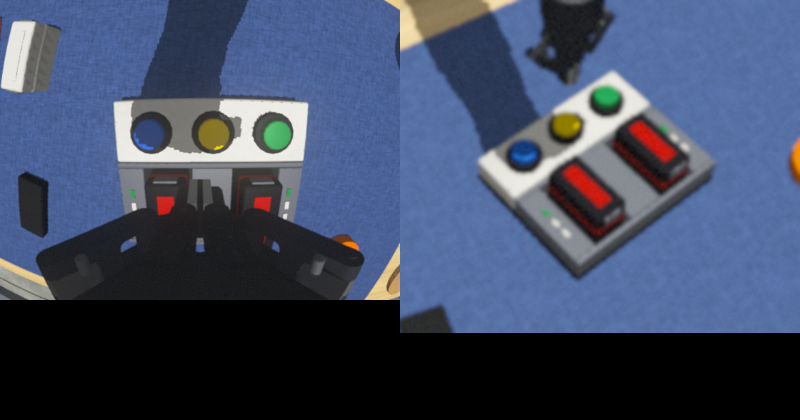

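Both packs stand level in their bays at the same height in the scene view. Blue, yellow and green are clear, and the fingers are shut. I'll press blue first.

carry_out:
  motion: "-0.008 0.03 -0.029 0 1;-0.0076 0.03 -0.029 0 1;0 0.03 0 0 1;0 0.014 0 0 1;0 0 0 0 1;0 0.01 0 0 1;0 0.008 0 0 1;0 0.006 0 0 1;0 0 0 0 1;0 0 0 0 1"

```text
clock: 19.9
ee_pos: [0.5128, -0.064, 0.0822]
orientation: [-90.2, -0.3, 8.3]
wrist_force: [-12.7, 3.9, 46.1]
width: 0.0002
```

Run:
```python
from h import *
o=arm.get_obs(); print(o["clock"],np.round(o["wrist_force"],1),np.round(o["ft_torque"],2)); plan(o,(.511,-.064),.0755,8.2)
```

```text
19.9 [-12.7   3.9  46.1] [ 0.77  2.82 -0.01]
shift [-0.0018  0.0066  0.0003] turn 0.1 tcp [ 0.5128 -0.064   0.0822] rpy [-90.16  -0.34   8.31] head 8.3
```

Run:
```python
from h import *
w=viewer.capture("wrist")[120:380,130:430]; s=viewer.capture("scene")[160:270,220:350]
k=np.zeros((420,800,3),np.uint8); a=cv2.resize(w,(450,390),interpolation=cv2.INTER_CUBIC); b=cv2.resize(s,(350,296),interpolation=cv2.INTER_CUBIC)
k[:390,:450]=a; k[:296,450:]=b; cv2.imwrite("pics/c6.png",k[:,:,::-1])
```

```text
(no output)
```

View pics/c6.png

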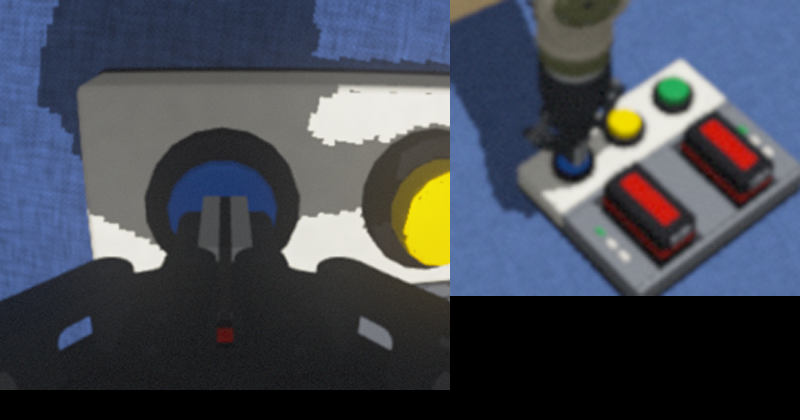

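The fingertips stand inside the blue cap, which is sunk into its collar, and nothing else is touched. The hard stop is at TCP z≈0.082, so I'll press the others more gently.

carry_out:
  motion: "0 -0.02 0 0 1;0 -0.025 0 0 1;0 0 0 0 1;0 0 0.038 0 1;0 0 0.0373 0 1;0 0 0 0 1;0 0.021 0 0 1;0 0.01 0 0 1;0 0.0095 0 0 1;0 0 0 0 1"

```text
clock: 21.25
ee_pos: [0.4997, 0.0104, 0.0826]
orientation: [-90.0, 0.0, 8.2]
wrist_force: [-8.9, 0.8, 24.5]
width: 0.0001
```

carry_out:
  motion: "0 0 0 0 1;0 0 0 0 1;0 0 0 0 1;0 0 0 0 1;0 0 0 0 1;0 0 0 0 1;0 0 0 0 1;0 0 0 0 1;0 0 0 0 1;0 0 0 0 1"

```text
clock: 22.5
ee_pos: [0.4997, 0.0103, 0.0826]
orientation: [-90.0, -0.0, 8.2]
wrist_force: [-9.0, 0.9, 24.6]
width: 0.0
```

carry_out:
  motion: "0 -0.02 0 0 1;0 -0.025 0 0 1;0 0 0 0 1;0.0008 0 0.038 0 1;0 0 0.0372 0 1;0 0 0 0 1;0 0.021 0 0 1;0 0.01 0 0 1;0 0.009 0 0 1;0 0 0 0 1"

```text
clock: 23.75
ee_pos: [0.4896, 0.0845, 0.0848]
orientation: [-90.0, 0.1, 8.2]
wrist_force: [-2.7, -0.9, 3.9]
width: 0.0002
```

carry_out:
  motion: "0 0 0 0 1;0 0 0 0 1;0 0 0 0 1;0 0 0 0 1;0 0 0 0 1;0 -0.02 0 0 1;0 -0.04 0 0 1;0 -0.05 0 0 1;-0.05 -0.03 0 0 1;-0.05 -0.02 0 0 1"

```text
clock: 25.0
ee_pos: [0.391, 0.071, 0.2466]
orientation: [-90.0, -0.1, 8.3]
wrist_force: [0.9, 0.5, 1.3]
width: 0.0003
```

Run:
```python
from h import *
o=arm.get_obs(); print(o["clock"],np.round(o["wrist_force"],1),np.round(o["ee_pos"],3))
t=viewer.capture("top"); s=viewer.capture("scene")
for a,c,m in blobs(t,"red"): print("red",a,c.round(1),rect(m,.082,"top"))
for n in ("clip_tub","sanding_block","tape_roll"):
    for m in viewer.masks_of(n,"top")[:1]: print(n,back(m["location"],.03,"top")[0].round(3))
k=np.zeros((480,800,3),np.uint8); k[:300,:400]=cv2.resize(t,(400,300)); k[:340,400:]=cv2.resize(s[150:286,230:390],(400,340),interpolation=cv2.INTER_CUBIC)
cv2.imwrite("pics/c7.png",k[:,:,::-1])
```

```text
25.0 [0.9 0.5 1.3] [0.391 0.071 0.247]
red 236 [277.2 174.9] (array([ 0.6126, -0.0298], dtype=float32), array([74., 24.], dtype=float32), 9.4)
red 234 [234.9 181.1] (array([0.598 , 0.0842], dtype=float32), array([73., 24.], dtype=float32), 8.3)
clip_tub [0.292 0.391 0.03 ]
sanding_block [ 0.678 -0.297  0.03 ]
tape_roll [0.737 0.322 0.03 ]
```

View pics/c7.png

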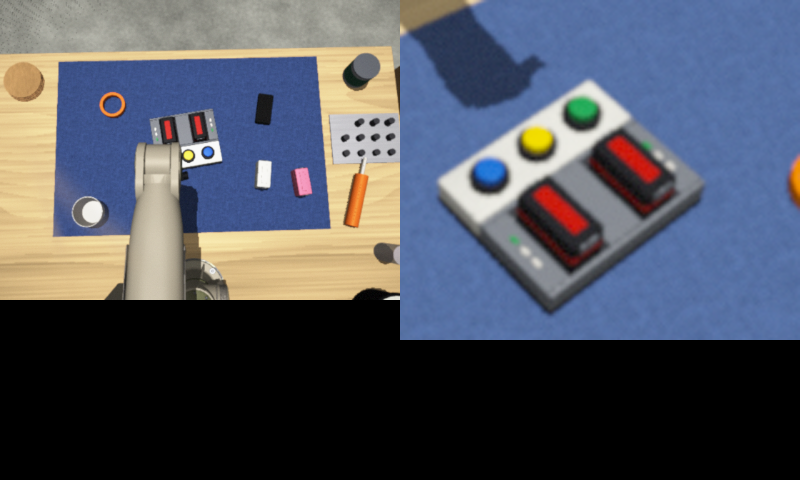

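The check shows green was short. The green press ended at z 0.0848 and 3.9 N, because I stepped 5 mm higher relative to yellow's commanded depth. That leaves it about 2 mm from the stop, so I'll press green again, fully.

carry_out:
  motion: "0.05 0 0 0 1;0.05 0.02 0 0 1;0 0.05 0 0 1;0 0.045 0 0 1;0 0.01 0 0 1;0 0 0 0 1;0 0.016 0 0 1;0 0.012 0 0 1;0 0.0115 0 0 1;0 0 0 0 1"

```text
clock: 26.5
ee_pos: [0.4918, 0.0852, 0.0829]
orientation: [-90.0, -0.2, 8.3]
wrist_force: [-1.1, -0.1, 11.8]
width: -0.0001
```

carry_out:
  motion: "0 0.001 0 0 1;0 0 0 0 1;0 0 0 0 1;0 0 0 0 1;0 0 0 0 1;0 0 0 0 1;0 0 0 0 1;0 0 0 0 1;0 0 0 0 1;0 0 0 0 1"

```text
clock: 27.75
ee_pos: [0.4918, 0.0852, 0.0828]
orientation: [-90.0, -0.3, 8.3]
wrist_force: [-3.8, -1.2, 18.2]
width: -0.0003
```

carry_out:
  motion: "0 -0.02 0 0 1;0 -0.04 0 0 1;0 -0.05 0 0 1;0 -0.05 0 0 1;0 0 0 0 1;0 0 0 0 1;0 0 0 0 1;0 0 0 0 1;0 0 0 0 1;0 0 0 0 1"

```text
clock: 29.0
ee_pos: [0.4901, 0.0852, 0.2395]
orientation: [-90.0, 0.0, 8.3]
wrist_force: [-0.1, 0.5, 0.4]
width: 0.0001
```

Run:
```python
from h import *
o=arm.get_obs(); print(o["clock"],np.round(o["wrist_force"],1))
w=viewer.capture("wrist"); s=viewer.capture("scene")
k=np.zeros((480,800,3),np.uint8); k[:300,:400]=cv2.resize(w,(400,300)); k[:340,400:]=cv2.resize(s[150:286,230:390],(400,340),interpolation=cv2.INTER_CUBIC)
cv2.imwrite("pics/c8.png",k[:,:,::-1])
```

```text
29.0 [-0.1  0.5  0.4]
```

View pics/c8.png

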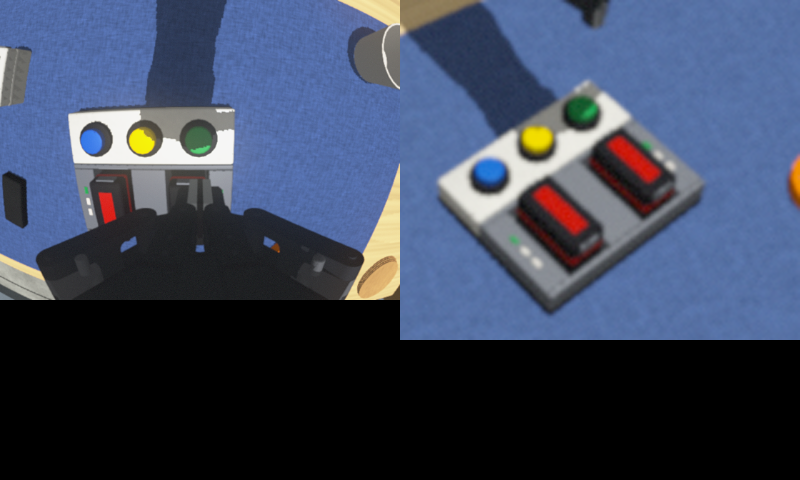

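Green is now fully down on its hard stop: pushing 1 mm further raised the force from 12 to 18 N and moved it only 0.1 mm. All three buttons are back up, both packs are home, and the arm is clear.

```bash
python3 -c "
from station import close_job; print(close_job())"
```

```text
the job is handed in; nothing more can be done
None
```

Both battery packs are upright in the charger's bays, and I pressed blue, then yellow, then green. The job was handed in at 29 s of the 58 s allowed.

- **Packs:** in the last pictures both stand square in their bays at the same height, within about 2 mm of the bay centres. That they rest on the bay floors is inferred from this and from the heights at which I released them.
- **Bystanders:** the networks' positions for the tub, sanding block and tape roll agree with the first ones to within 1 cm. I saw no contact with any of them.
- **Blue:** I pressed it harder than intended, 46 N at the fingertips. The picture showed only the fingertips touching, on the cap, which was sunk into its collar.
- **Yellow:** it was pressed to its stop at about 25 N.
- **Green:** my first press stopped about 2 mm short, at 3.9 N, because I worked out the depth wrongly. After it sprang back I pressed it again, and it was against its hard stop at 18 N. So green had one partial press and then one full press.

All three buttons are up again and the arm is touching nothing.

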